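# Clear the corner jig and hold a heat sink against both its stops

## Task

Lift the red pot off the corner jig and stand it upright on the bench close beside the jig, clear of it. Then lay the heat sink on the jig plate, fins up, long side along the long blue stop, slide it fully home into the corner and press it firmly, with no more than hand force, against both blue stops at once. Finish still holding it pressed like that, and leave the coil, circuit board and bottle alone.

Things in the scene. Friction and masses are not known exactly. Their poses are not given: they have to be found in the camera images.
- jig: fixed jig: grey plate 170 (x) x 140 (y) x 12 mm high, origin at the centre of its underside. Along its +y edge runs the long blue side stop, at its +x edge stands the short blue end stop. The stops rise 10 mm above the plate; plate and stops are rigid and smooth (friction about 0.2). The -x and -y sides are open. At first the pot stands near the middle of the plate.
- corner (a point): on the top of the plate, where the inner faces of the two stops would meet; 65, 50, 12 mm from the jig's origin; axes as the jig's. The heat sink fits home with its centre 45 mm to -x and 25 mm to -y of here.
- end_stop: short blue bar, 16 (x) x 50 (y) x 10 mm, fixed on the plate; it faces -x of the jig, its inner face at jig x = 65 mm, y from -8 to 42 mm. Origin at the centre of its underside.
- side_stop: long blue bar, 120 (x) x 16 (y) x 10 mm, fixed on the plate; it faces -y of the jig, its inner face at jig y = 50 mm, x from -63 to 57 mm. Origin at the centre of its underside.
- pot: loose red open pot, 70 mm across and 55 mm high, with a fixed steel bow handle over its mouth; about 0.25 kg. Origin at the centre of its underside.
- pot_handle (a point): middle of the handle's straight top bar, 105 mm above the pot's underside. The bar is 10 mm thick, round, runs along the pot's x axis and is straight for 48 mm; 45 mm of free space below it down to the rim.
- heat_sink: loose white aluminium heat sink, 90 (x) x 50 (y) x 34 mm high, about 0.13 kg, base plate 5 mm thick below, fins upward along x. The outer faces of its outer fins are 48 mm apart in y: pinch it there from above. Rigid; the same when turned by half a turn. Origin at the centre of its underside. At first right of the jig (not the one far back).
- coil: bystander: loose upright copper coil spool, 46 x 43 x 97 mm high, far left. Origin at the centre of its underside.
- board: bystander: loose green circuit board, 45 x 70 x 17 mm, near the robot to the right. Origin at the centre of its underside.
- bottle: bystander: loose white bottle with a red nozzle, 36 mm across and 104 mm high, far right. Origin at the centre of its underside.
Not all that is in view belongs to the job. Of the things like the pot, leave any that is green or purple; of the rest the larger one is meant.

How it is judged:
By the outcome, as a careful person would: the job done as asked, in the order asked, and still so for the second after the job is handed in, while the arm keeps its last pose, push and grip.
It also fails if it takes over 58 s, if anything falls off the work surface, if the arm or the gripper's body presses on something with over 40 N, if the wrist force passes 120 N, or if a joint passes its speed limit or range.

## Robot

A 6-joint arm with a two-finger parallel gripper is mounted at the origin on a cart in front of the work surface, level with it; the furniture and walls round the work are solid. World frame = base frame: x ahead of the robot, y to its left, z up, the work surface at z = 0. Lengths are in m, angles in rad, forces in N, time in s.
With the tool pointing down it reaches from about 0.3 to 0.775 m from the base axis. Payload 14.6 kg.
Tool frame: the origin (TCP) lies at the very end of the fingers, on their centre line; the grasp point (between the pads) lies 19 mm behind it; z points along the fingers, y is the line along which they close (so a half turn about z gives the same grasp; the last joint's range is limited). The gripper opens to 94 mm and grips with 3 to 60 N. Pads are 16 mm wide; open, the fingers measure 119 mm over their backs; the gripper's body (75 mm by 177 mm) begins 78 mm behind the grasp point.
Start: joints at [1.183, 0.3, 1.521, -0, 1.321, -0.067], TCP at [0.173, 0.522, 0.205] pointing down, gripper open.
Joint ranges: [-3.03, 3.03], [-0.79, 2.21], [0.23, 2.52], [-1.04, 4.18], [0, 3.07], [-2.55, 2.55]. Speed limits (rad/s): [2.22, 2.22, 2.57, 3.14, 3.14, 3.14].

## Interface

Orientations are given as [roll, pitch, yaw] about the fixed x, y, z axes, in that order (R = Rz(yaw) Ry(pitch) Rx(roll)).
In Python, from station import status, vision, order, silhouettes gives the robot as it stands. The module is installed in compiled form; this text tells all that it offers.
- The arm moves only by the shell command python3 -m pendant 'ROWS' [FORCE]. ROWS is JSON, one flat list of numbers, 7 for each row, row after row: the shift along the tool's x, y, z in units of 500 mm (1.0 is 500 mm), then the turn, a rotation vector about the tool's x, y, z in units of 90 degrees (1.0 is 90 degrees), then the opening, from -1 (shut) to 1 (fully open). A call has 1 to 12 rows; each row is the pose to reach, as a shift and turn from the pose commanded when the call began, along the tool's axes at that moment; what a row does not reach only later rows make up. A row lasts 1/10 s, in which the tool goes at most 50 mm and 8.59 degrees, less where a joint would pass 70% of its speed; a pose out of reach is approached as far as the arm can. A call with a number of a shift or a turn outside -1 to 1 is refused whole. A call with a gripper value outside its range is refused whole. The fingers move at their own pace and stop on an object; FORCE is the grip in N (left out, the last holds). Time passes only in rows, so rows that repeat a pose let the fingers close. It gives the time, the measured TCP pose, the force, the opening and the grip force at its end, in the units of the state.
- status.get_obs(): the state, without advancing time (a new reading comes with each control period).
- vision.camera(name): name is "scene" or "side" or "wrist"; returns a dict with "pixels" (400x640x3 uint8, red, green, blue), "K" (3x3 intrinsics, pixels), "R" (3x3) and "t" (3): a world point X has camera coordinates R X + t. Camera axes: x right, y down, z forward; pixel columns grow to the right and rows downward; lengths in m; the calibration is good to about 2 mm. The wrist camera is an equidistant fisheye: a pixel r from the principal point sees the ray r / f radians off the axis. A picture is of the moment at which its call begins. There is no depth.
- order.hand_in(): hands the job in; it is judged then, once.
Trained networks look in a picture, given as the dict that the camera call returned (one of the last four; its "shot" number tells which), for a name from the list of things; names that differ only in an ending like _2 or _b are one class to them, and where a whole thing is asked for, a point or a joint stands for the part that bears it (a point fixed in the world has none). Each returns a list of dicts, best first, with "score" (0 to 1); they miss things now and then, are a little off and sometimes report something else, mostly with a low value. They report only what shows in the picture. A call takes as long as a camera call. They do not tell look-alikes from the thing itself.
- silhouettes(target, picture): "region" (400x640 bool, what is visible of it) and "extent" ([left, top, right, bottom] in pixels, round what is visible of it).
The state is a dict: "time_s": time; "qpos": joint angles; "joint_vel": joint speeds; "tau": joint torques, N m; "ee_pos": TCP position; "eef_rot": TCP orientation; "force": force on the tool from outside, world axes, zero at the start; "moment": the same for the moment, N m; "grip_width": finger opening in m; "grip_force": force on a finger pad.
Only numpy, scipy, OpenCV 4.12 (cv2) and the standard library are available. Lean on these libraries where they do the work, as an engineer would, in place of code of your own. Each camera call takes 0.05 s, during which the arm holds its last target. There are 200 camera calls.

## Working session

There is one attempt and no reset: what is moved stays moved. The work goes in short steps, Python scripts to look and compute and a shell command to move; the robot and the scene stay as the last step left them, time stands still between calls to the robot, and variables do not carry over. Pictures are saved under pics/ and viewed, at most 10 in all, crops included, and the job is handed in when it is done.

```bash
mkdir -p pics; cat > h.py <<'E'
import numpy as np, cv2
from scipy.spatial.transform import Rotation as Ro
from station import status, vision, order, silhouettes
def save(p,n): cv2.imwrite('pics/'+n,p["pixels"][:,:,::-1])
def ray(p,uv,z):
    K,R,t=map(np.array,(p["K"],p["R"],p["t"])); d=R.T@np.linalg.solve(K,[uv[0],uv[1],1]); c=-R.T@t
    return c+d*(z-c[2])/d[2]
def proj(p,X):
    K,R,t=map(np.array,(p["K"],p["R"],p["t"])); q=(np.atleast_2d(X)@R.T+t)@K.T
    return q[:,:2]/q[:,2:]
E
python3 - <<'E'
from h import *
np.set_printoptions(precision=4,suppress=True)
for c in("scene","side"):
    p=vision.camera(c); save(p,c+'0.png'); print(c,p["K"],p["R"],p["t"])
    for n in("jig","end_stop","side_stop","pot","pot_handle","heat_sink"):
        for d in silhouettes(n,p): 
            r=d["region"]; ys,xs=np.nonzero(r); print(n,round(d["score"],2),d["extent"],xs.mean().round(1),ys.mean().round(1),r.sum())
o=status.get_obs(); print(o)
E
```

```text
scene [[378.3881   0.     321.4106]
 [  0.     378.3881 203.4814]
 [  0.       0.       1.    ]] [[ 0.6927 -0.7212 -0.0064]
 [-0.4501 -0.4254 -0.7852]
 [ 0.5635  0.5468 -0.6193]] [-0.3535  0.3645  0.7868]
jig 0.74 [285.5, 205.3, 351.5, 252.0] 316.7 229.8 1445
side_stop 0.67 [292.4, 207.7, 313.7, 232.7] 302.6 217.8 144
pot 0.93 [265.9, 166.5, 286.4, 202.8] 275.9 186.8 547
pot 0.85 [375.8, 210.8, 392.3, 237.7] 382.7 225.9 267
pot 0.65 [284.7, 241.5, 304.9, 271.0] 292.6 258.6 480
pot 0.64 [358.4, 255.8, 385.8, 289.3] 371.7 274.3 644
pot 0.57 [312.7, 189.8, 335.7, 227.6] 326.4 213.9 577
pot_handle 0.98 [313.9, 189.9, 340.6, 233.2] 326.6 213.9 588
pot_handle 0.86 [265.1, 166.2, 288.7, 204.0] 275.8 186.0 575
pot_handle 0.59 [377.3, 216.9, 391.3, 238.1] 383.5 226.2 184
pot_handle 0.55 [281.5, 241.2, 303.7, 271.9] 292.2 257.7 524
heat_sink 0.68 [355.4, 255.0, 384.3, 290.0] 371.9 273.7 630
heat_sink 0.31 [315.8, 190.1, 337.5, 228.4] 326.3 213.8 572
side [[490.576    0.     319.295 ]
 [  0.     490.576  193.7444]
 [  0.       0.       1.    ]] [[ 0.8996 -0.4363  0.0204]
 [-0.2313 -0.5155 -0.82
[... 465 characters left out ...]
[365.4, 219.7, 379.2, 241.3] 372.2 230.5 221
pot_handle 0.73 [279.5, 148.9, 301.6, 186.2] 290.5 171.6 481
pot_handle 0.71 [258.0, 214.5, 282.5, 247.7] 270.9 233.8 442
heat_sink 0.88 [321.9, 250.0, 355.5, 279.8] 337.5 265.5 766
{'time_s': 0.7, 'qpos': array([ 1.1834,  0.2999,  1.521 , -0.    ,  1.3207, -0.0666]), 'joint_vel': array([-0.0004, -0.0003,  0.0003, -0.0005,  0.0002,  0.0011]), 'tau': array([ -0.0015, -53.1584, -35.2869,   0.0708,   0.0214,   0.    ]), 'ee_pos': array([0.1734, 0.5219, 0.2054]), 'eef_rot': array([-3.1416, -0.    ,  2.8208]), 'force': array([ 0.0283, -0.0099,  0.1313]), 'moment': array([ 0.021 , -0.0209, -0.0293]), 'grip_force': 0.0, 'grip_width': 0.09378360238817962}
```

View pics/scene0.png

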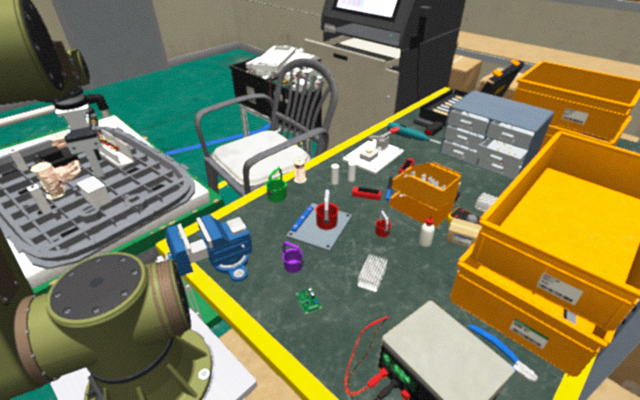

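View pics/side0.png

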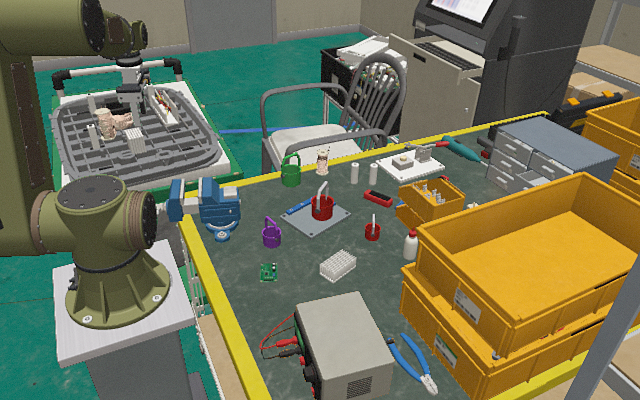

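The scene view shows the jig at about (317,229) with the large red pot on it at (326,214). The heat sink is at (372,273). The small red pot at (383,226) and the green and purple ones are decoys. The side view agrees: pot (322,204), heat sink (338,265).

```bash
cat >> h.py <<'E'
def toolmove(X,yaw=None):
    "shift and turn (row units) from measured pose to TCP at X, tool down, tool yaw"
    o=status.get_obs(); r=Ro.from_euler('xyz',o['eef_rot']); s=r.inv().apply(np.array(X)-o['ee_pos'])/.5
    t=np.zeros(3) if yaw is None else (r.inv()*Ro.from_euler('xyz',[np.pi,0,yaw])).as_rotvec()/(np.pi/2)
    return s.round(4),t.round(4)
E
python3 - <<'E'
from h import *
np.set_printoptions(precision=4,suppress=True)
a=vision.camera("scene"); b=vision.camera("side")
for n,uv,vv,z in(("jig",(316.7,229.8),(311.3,218.6),.01),("pot",(326.4,213.9),(322.4,204),.045),("hs",(371.9,273.7),(337.5,265.5),.017),("green",(276,187),(291,171.8),.04),("purple",(292.6,258),(271,234),.04),("small",(383,226),(372,231),.03)):
    print(n,ray(a,uv,z),ray(b,vv,z))
P=0
print(toolmove([.5,.0,.33]))
for c in(a,b): cv2.imwrite(f'pics/z{c["shot"]}.png',cv2.resize(c["pixels"][150:300,240:420,::-1],None,fx=4,fy=4,interpolation=cv2.INTER_CUBIC))
w=vision.camera("wrist"); print(w["K"],w["R"],w["t"], -np.array(w["R"]).T@w["t"])
E
ls pics
```

```text
jig [0.557  0.0643 0.01  ] [0.5619 0.0604 0.01  ]
pot [0.6003 0.0654 0.045 ] [0.6035 0.071  0.045 ]
hs [ 0.5293 -0.1641  0.017 ] [ 0.5343 -0.1623  0.017 ]
green [0.5912 0.2856 0.04  ] [0.5925 0.2865 0.04  ]
purple [0.411  0.0098 0.04  ] [0.4124 0.007  0.04  ]
small [ 0.6872 -0.0811  0.03  ] [ 0.6841 -0.0879  0.03  ]
(array([-0.949 , -0.7847, -0.2491]), array([0., 0., 0.]))
[[309.7069   0.     321.5177]
 [  0.     309.7069 200.8711]
 [  0.       0.       1.    ]] [[ 0.316   0.9488  0.0002]
 [ 0.9197 -0.3063  0.2456]
 [ 0.2331 -0.0774 -0.9694]] [-0.5494 -0.0257  0.3912] [0.1061 0.5436 0.3857]
scene0.png
side0.png
z3.png
z4.png
```

```bash
python3 -m pendant '[-0.15,-0.1,-0.13,0,0,0.1,1, -0.25,-0.2,-0.13,0,0,0.2,1, -0.32,-0.26,-0.13,0,0,0.27,1, -0.4,-0.32,-0.13,0,0,0.34,1, -0.47,-0.38,-0.13,0,0,0.41,1, -0.55,-0.44,-0.13,0,0,0.48,1, -0.62,-0.5,-0.13,0,0,0.55,1, -0.7,-0.56,-0.13,0,0,0.62,1, -0.77,-0.62,-0.13,0,0,0.68,1, -0.85,-0.68,-0.13,0,0,0.74,1, -0.92,-0.74,-0.13,0,0,0.8,1, -1.0,-0.81,-0.13,0,0,0.8,1]'
python3 -m pendant '[0,0,0,0,0,0,1, 0,0,0,0,0,0,1]'
python3 - <<'E'
from h import *
np.set_printoptions(precision=4,suppress=True)
p=vision.camera("wrist"); save(p,'w1.png'); o=status.get_obs(); print(o['qpos'],o['ee_pos'],o['eef_rot'],o['time_s'])
for n in("jig","end_stop","side_stop","pot_handle","heat_sink"):
        for d in silhouettes(n,p): 
            r=d["region"]; ys,xs=np.nonzero(r); print(n,round(d["score"],2),d["extent"],xs.mean().round(1),ys.mean().round(1),r.sum())
E
```

```text
time_s: 2.05
ee_pos: [0.4916, 0.0261, 0.2706]
eef_rot: [3.141, -0.0, 1.561]
force: [1.2, 0.5, -0.2]
grip_width: 0.0942
grip_force: 0.0
time_s: 2.25
ee_pos: [0.4908, 0.0275, 0.2701]
eef_rot: [-3.141, -0.0, 1.562]
force: [-0.2, 0.5, -0.7]
grip_width: 0.0941
grip_force: 0.0
[-0.0168  0.1236  1.5834  0.0002  1.435  -0.0099] [0.4906 0.0284 0.2703] [-3.1413 -0.0002  1.5639] 2.3
jig 0.85 [313.6, 80.7, 446.1, 203.6] 373.7 137.9 8192
end_stop 0.69 [414.1, 98.3, 439.7, 135.3] 428.0 117.0 370
side_stop 0.67 [328.1, 88.3, 410.8, 117.5] 369.1 104.5 892
pot_handle 0.87 [364.3, 1.7, 418.3, 22.1] 389.4 9.6 979
pot_handle 0.65 [434.5, 228.9, 469.0, 267.6] 450.2 243.8 908
pot_handle 0.61 [375.0, 126.8, 435.8, 183.9] 402.7 153.9 2496
pot_handle 0.61 [248.6, 162.2, 287.2, 214.8] 266.7 187.3 1431
heat_sink 0.93 [319.1, 264.5, 379.2, 296.3] 350.8 284.4 1270
heat_sink 0.74 [417.2, 97.2, 438.5, 135.6] 427.5 115.8 393
```

View pics/w1.png

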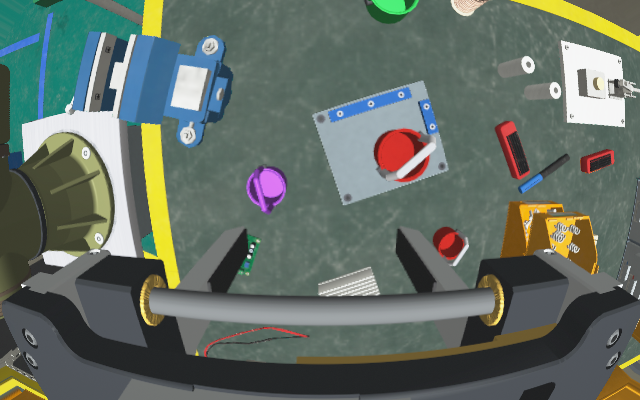

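The wrist view shows the jig with plate corners near (314,115), (423,81), (450,167) and (344,205), so it is turned by about +17°. The pot is at (402,155), with its handle bar running from (378,180) to (435,140). The heat sink is at (350,283), partly hidden by the gripper.

```bash
cat >> h.py <<'E'
def wproj(p,X):
    K,R,t=map(np.array,(p["K"],p["R"],p["t"]))
    return cv2.fisheye.projectPoints(np.asarray(X,float).reshape(-1,1,3),cv2.Rodrigues(R)[0],t.reshape(3,1),K,np.zeros(4))[0].reshape(-1,2)
def rect(p,x0,x1,y0,y1,z,s=.0005,img=None):
    "top-down map: column=(x-x0)/s, row=(y1-y)/s"
    X,Y=np.meshgrid(np.arange(x0,x1,s),np.arange(y1,y0,-s)); G=np.stack([X,Y,X*0+z],-1)
    f=(wproj if abs(p["K"][0][0]-309.7)<1 else proj)
    m=f(p,G.reshape(-1,3)).reshape(X.shape+(2,)).astype(np.float32)
    return cv2.remap(p["pixels"] if img is None else img,m[...,0],m[...,1],cv2.INTER_LINEAR)
def blue(r):
    h=cv2.cvtColor(r,cv2.COLOR_RGB2HSV); return cv2.inRange(h,(100,130,80),(125,255,255))
def rects(m,x0,y1,s=.0005,amin=600):
    out=[]
    for c in cv2.findContours(m,cv2.RETR_EXTERNAL,cv2.CHAIN_APPROX_NONE)[0]:
        if cv2.contourArea(c)>amin:
            b=cv2.boxPoints(cv2.minAreaRect(cv2.convexHull(c))); out.append(np.c_[x0+b[:,0]*s,y1-b[:,1]*s])
    return out
E
python3 - <<'E'
from h import *
np.set_printoptions(precision=4,suppress=True)
p=vision.camera("wrist"); B=(.46,.74,-.05,.2)
r=rect(p,*B,.022); q=rect(p,*B,.117)
for b in rects(cv2.morphologyEx(blue(r),cv2.MORPH_CLOSE,np.ones((15,15))),B[0],B[3]): print('blue',b.tolist(),b.mean(0))
d=silhouettes("jig",p)[0]; m=rect(p,*B,.012,img=d["region"].astype(np.uint8)*255)
for b in rects((m>127).astype(np.uint8),B[0],B[3]): print('jig',b,b.mean(0))
cv2.imwrite('pics/r1.png',cv2.resize(np.hstack([r,q])[:,:,::-1],None,fx=.7,fy=.7,interpolation=cv2.INTER_AREA))
E
```

```text
blue [[0.6273500323295593, 0.13244999945163727], [0.6438500285148621, 0.13795000314712524], [0.6594500541687012, 0.09114999324083328], [0.6429500579833984, 0.0856499895453453]] [0.6434 0.1118]
blue [[0.499750018119812, 0.11524999141693115], [0.61285001039505, 0.1529500037431717], [0.6177500486373901, 0.13825000822544098], [0.5046500563621521, 0.10055000334978104]] [0.5588 0.1267]
jig [[ 0.4764  0.113 ]
 [ 0.6391  0.1672]
 [ 0.684   0.0326]
 [ 0.5212 -0.0216]] [0.5802 0.0728]
```

View pics/r1.png

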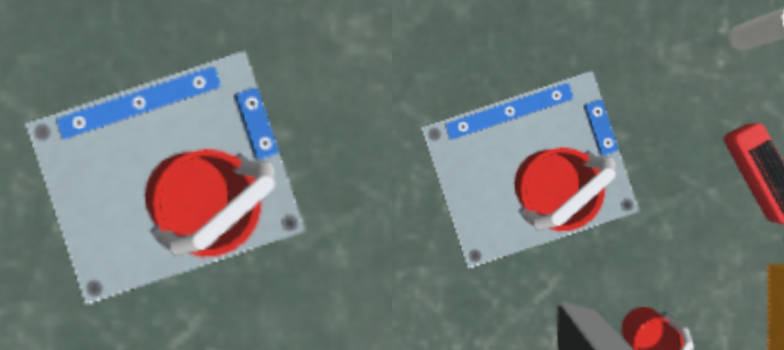

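Rectified view: the jig is yawed 18.4° with its centre at (0.580,0.073), and both stops agree with that. The handle bar runs about 39° from (550,222) to (612,172) in the right panel. I'll refine the bar and measure the heat sink.

```bash
python3 - <<'E'
from h import *
np.set_printoptions(precision=4,suppress=True)
p=vision.camera("wrist"); B=(.54,.66,.0,.12)
q=rect(p,*B,.117); h=cv2.cvtColor(q,cv2.COLOR_RGB2HSV)
m=cv2.inRange(h,(0,0,185),(179,45,255)); 
for b in rects(m,B[0],B[3],amin=200): print('bar',b,b.mean(0),np.linalg.norm(b-np.roll(b,1,0),axis=1))
q=rect(p,*B,.067); h=cv2.cvtColor(q,cv2.COLOR_RGB2HSV)
m=cv2.inRange(h,(0,150,60),(8,255,255))|cv2.inRange(h,(172,150,60),(179,255,255))
c=np.vstack([c for c in cv2.findContours(m,cv2.RETR_EXTERNAL,cv2.CHAIN_APPROX_NONE)[0] if len(c)>40])
(x,y),r=cv2.minEnclosingCircle(c); print('rim',B[0]+x*.0005,B[3]-y*.0005,r*.0005)
print(toolmove([.595,.06,.2],np.radians(39)))
# heat sink in the two fixed views
from scipy.optimize import minimize
S=[]
for n in("scene","side"):
    a=vision.camera(n); d=silhouettes("heat_sink",a); d=[e for e in d if e["extent"][1]>245][0]; S.append((a,d["region"]))
def mask(a,x):
    c,s=np.cos(x[2]),np.sin(x[2]); V=np.array([[u*.045*c-v*.025*s+x[0],u*.045*s+v*.025*c+x[1],w] for u in(-1,1) for v in(-1,1) for w in(0,.034)])
    m=np.zeros((1600,2560),np.uint8); cv2.fillConvexPoly(m,cv2.convexHull((proj(a,V)*4+1.5).round().astype(np.int32)),255)
    return cv2.resize(m,(640,400),interpolation=cv2.INTER_AREA)/255.
def cost(x): return sum(np.abs(mask(a,x)-r).sum() for a,r in S)
best=min((minimize(cost,[.532,-.163,t],method='Nelder-Mead',options=dict(initial_simplex=[[.532,-.163,t],[.54,-.163,t],[.532,-.155,t],[.532,-.163,t+.2]])) for t in np.radians([-60,-20,20,60,90])),key=lambda r:r.fun)
print('hs',best.x,np.degrees(best.x[2]),best.fun,[r.sum() for _,r in S])
E
```

```text
bar [[0.5715 0.0431]
 [0.6165 0.0875]
 [0.6253 0.0786]
 [0.5802 0.0342]] [0.5984 0.0609] [0.0125 0.0633 0.0125 0.0633]
bar [[0.5644 0.1039]
 [0.5771 0.1196]
 [0.5831 0.1148]
 [0.5704 0.099 ]] [0.5738 0.1093] [0.0077 0.0202 0.0077 0.0202]
bar [[0.5431 0.1104]
 [0.5654 0.1278]
 [0.5736 0.1173]
 [0.5512 0.0999]] [0.5583 0.1138] [0.0133 0.0283 0.0133 0.0283]
rim 0.5928099822998047 0.06104772186279296 0.0369687614440918
(array([0.064 , 0.2083, 0.1411]), array([ 0.0002, -0.0001,  0.563 ]))
hs [ 0.5347 -0.1627  0.3879] 22.226407161360893 155.6156862745098 [np.int64(662), np.int64(721)]
```

```bash
python3 -m pendant '[0.03,0.09,0,0,0,0.095,1, 0.05,0.17,0,0,0,0.19,1, 0.065,0.21,0.05,0,0,0.285,1, 0.065,0.21,0.08,0,0,0.38,1, 0.065,0.21,0.1,0,0,0.475,1, 0.065,0.21,0.1,0,0,0.54,1, 0.065,0.21,0.1,0,0,0.54,1, 0.065,0.21,0.1,0,0,0.54,1]'
python3 - <<'E'
from h import *
np.set_printoptions(precision=4,suppress=True)
print(toolmove([.595,.061,.098],np.radians(41)))
p=vision.camera("wrist"); save(p,'w2.png')
B=(.54,.66,.0,.12)
q=rect(p,*B,.117); h=cv2.cvtColor(q,cv2.COLOR_RGB2HSV)
m=cv2.inRange(h,(0,0,185),(179,45,255)); 
for b in rects(m,B[0],B[3],amin=200): print('bar',b,b.mean(0),np.linalg.norm(b-np.roll(b,1,0),axis=1))
E
```

```text
time_s: 3.7
ee_pos: [0.5961, 0.0599, 0.2206]
eef_rot: [3.141, -0.0, 0.719]
force: [-0.1, 0.6, 0.4]
grip_width: 0.0943
grip_force: 0.0
(array([-0.0003, -0.0031,  0.2452]), array([ 0.0001, -0.0002,  0.0022]))
bar [[0.5288 0.0983]
 [0.6452 0.1371]
 [0.6731 0.0532]
 [0.5567 0.0144]] [0.6009 0.0757] [0.0884 0.1227 0.0884 0.1227]
```

View pics/w2.png

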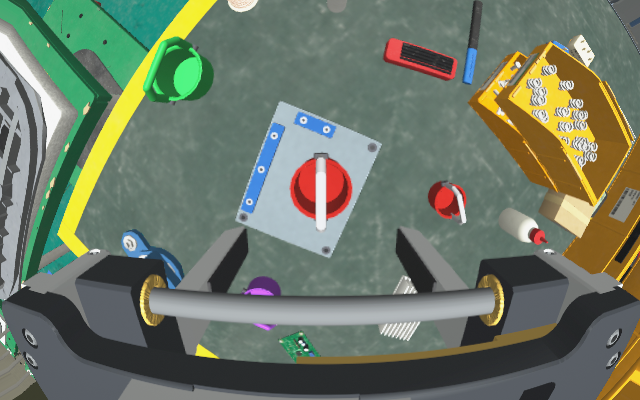

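The bar stands vertical at column 321, midway between the fingers, so I'll descend and grip.

```bash
python3 -m pendant '[0,0,0.09,0,0,0,1, 0,0,0.17,0,0,0,1, 0,0,0.22,0,0,0,1, 0,0,0.245,0,0,0,1, 0,0,0.245,0,0,0,1, 0,0,0.245,0,0,0,-1, 0,0,0.245,0,0,0,-1, 0,0,0.245,0,0,0,-1, 0,0,0.245,0,0,0,-1, 0,0,0.245,0,0,0,-1, 0,0,0.245,0,0,0,-1, 0,0,0.245,0,0,0,-1]' 40
python3 -c "
from h import *; print(status.get_obs()['grip_width'])"
```

```text
time_s: 4.95
ee_pos: [0.596, 0.0599, 0.098]
eef_rot: [3.142, -0.0, 0.716]
force: [0.1, -0.8, -0.6]
grip_width: 0.0411
grip_force: 0.0
0.04108883967486249
```

```bash
python3 -m pendant '[0,0,0,0,0,0,-1, 0,0,0,0,0,0,-1, 0,0,0,0,0,0,-1, 0,0,0,0,0,0,-1, 0,0,0,0,0,0,-1, 0,0,0,0,0,0,-1, 0,0,0,0,0,0,-1, 0,0,-0.03,0,0,0,-1, 0,0,-0.07,0,0,0,-1, 0,0,-0.12,0,0,0,-1, 0,0,-0.12,0,0,0,-1, 0,0,-0.12,0,0,0,-1]'
python3 -c "
from h import *; print(toolmove([.487,.179,.088]))"
```

```text
time_s: 6.15
ee_pos: [0.5959, 0.0599, 0.1578]
eef_rot: [3.141, -0.0, 0.716]
force: [0.5, 0.6, -4.2]
grip_width: 0.0087
grip_force: 40.0
(array([-0.008 , -0.3228,  0.1396]), array([0., 0., 0.]))
```

```bash
python3 -m pendant '[0,-0.04,0,0,0,0,-1, 0,-0.1,0,0,0,0,-1, 0,-0.16,0,0,0,0,-1, 0,-0.22,0,0,0,0,-1, -0.005,-0.28,0,0,0,0,-1, -0.008,-0.31,0,0,0,0,-1, -0.008,-0.323,0,0,0,0,-1, -0.008,-0.323,0.03,0,0,0,-1, -0.008,-0.323,0.08,0,0,0,-1, -0.008,-0.323,0.11,0,0,0,-1, -0.008,-0.323,0.12,0,0,0,-1, -0.008,-0.323,0.12,0,0,0,-1]'
python3 - <<'E'
from h import *
p=vision.camera("side"); cv2.imwrite('pics/s2.png',cv2.resize(p["pixels"][110:260,210:400,::-1],None,fx=4,fy=4,interpolation=cv2.INTER_CUBIC))
E
```

```text
time_s: 7.35
ee_pos: [0.4871, 0.1786, 0.0973]
eef_rot: [-3.141, 0.001, 0.715]
force: [0.7, -0.4, -1.7]
grip_width: 0.0087
grip_force: 40.0
```

View pics/s2.png

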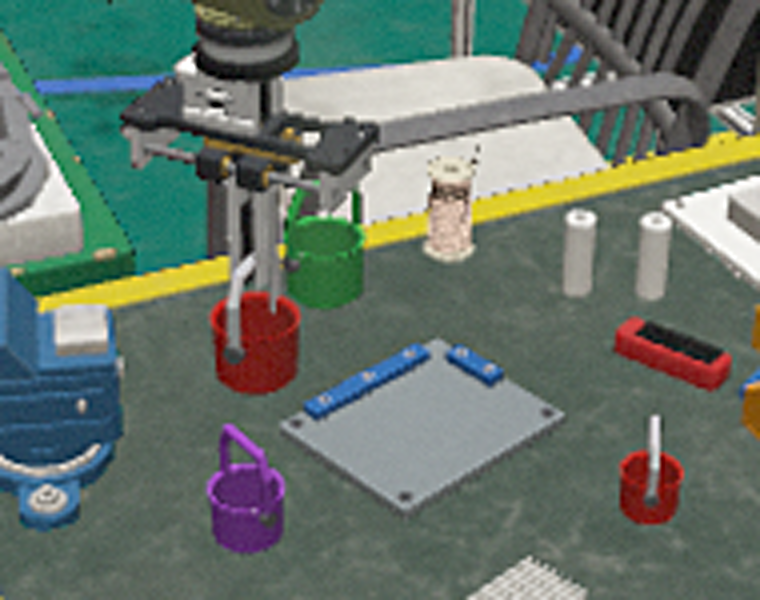

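The pot hangs upright at (255,340) in the crop, clear of the jig and the vise. I'll lower and release it.

```bash
python3 -m pendant '[0,0,0.01,0,0,0,-1, 0,0,0.017,0,0,0,-1, 0,0,0.021,0,0,0,-1, 0,0,0.023,0,0,0,-1, 0,0,0.023,0,0,0,-1, 0,0,0.023,0,0,0,-1]'
python3 -m pendant '[0,0,0,0,0,0,-0.4, 0,0,0,0,0,0,-0.4, 0,0,0,0,0,0,-0.4, 0,0,0,0,0,0,-0.4, 0,0,0,0,0,0,-0.4, 0,0,0,0,0,0,-0.4, 0,0,-0.05,0,0,0,-0.4, 0,0,-0.14,0,0,0,0, 0,0,-0.22,0,0,0,1, 0,0,-0.3,0,0,0,1, 0,0,-0.3,0,0,0,1]'
python3 - <<'E'
from h import *
print(toolmove([.5347,-.1627+.0,.25],np.radians(22.2)), toolmove([.5347,-.1627+.0,.25],np.radians(22.2+180)))
E
```

```text
time_s: 8.0
ee_pos: [0.487, 0.1792, 0.0865]
eef_rot: [3.141, -0.0, 0.716]
force: [-0.1, -0.3, -2.6]
grip_width: 0.0089
grip_force: 40.0
time_s: 9.1
ee_pos: [0.4886, 0.1796, 0.2417]
eef_rot: [3.138, -0.008, 0.716]
force: [0.2, 0.1, -0.5]
grip_width: 0.0565
grip_force: 0.0
(array([-0.3796,  0.5772, -0.0174]), array([ 0.0015, -0.0053,  0.2091])) (array([-0.3796,  0.5772, -0.0174]), array([ 0.0075,  0.0021, -1.7909]))
```

```bash
python3 -m pendant '[-0.06,0.06,0,0,0,0.05,1, -0.12,0.12,0,0,0,0.1,1, -0.18,0.18,0,0,0,0.15,1, -0.24,0.24,0,0,0,0.2,1, -0.3,0.3,0,0,0,0.21,1, -0.36,0.36,0,0,0,0.21,1, -0.42,0.42,0,0,0,0.21,1, -0.48,0.48,0,0,0,0.21,1, -0.54,0.54,0,0,0,0.21,1, -0.57,0.577,0,0,0,0.21,1, -0.57,0.577,0,0,0,0.21,1, -0.57,0.577,0,0,0,0.21,1]'
python3 -m pendant '[0,0,0,0,0,0,1, 0,0,0,0,0,0,1]'
python3 - <<'E'
from h import *
np.set_printoptions(precision=4,suppress=True)
p=vision.camera("wrist"); save(p,'w3.png'); print(toolmove([.5347,-.1627,.2],np.radians(22.2)))
B=(.44,.64,-.25,-.08)
for d in silhouettes("heat_sink",p): print(d["score"],d["extent"])
d=silhouettes("heat_sink",p)[0]
for z in(0,.034):
  m=rect(p,*B,z,img=d["region"].astype(np.uint8)*255)
  for b in rects((m>127).astype(np.uint8),B[0],B[3]): print(z,b,b.mean(0),np.linalg.norm(b-np.roll(b,1,0),axis=1),np.degrees(np.arctan2(*(b[1]-b[0])[::-1])))
r=rect(p,*B,.034); q=rect(p,*B,.0)
cv2.imwrite('pics/r3.png',np.hstack([r,q])[:,:,::-1])
E
```

```text
time_s: 10.3
ee_pos: [0.4611, -0.2254, 0.2356]
eef_rot: [-3.141, 0.001, 0.385]
force: [-0.6, -0.5, 0.5]
grip_width: 0.0937
grip_force: 0.0
time_s: 10.5
ee_pos: [0.4615, -0.2246, 0.2364]
eef_rot: [-3.142, -0.0, 0.387]
force: [0.3, -0.0, 0.2]
grip_width: 0.0938
grip_force: 0.0
(array([ 0.1824, -0.0596,  0.0729]), array([ 0.    , -0.0001, -0.0001]))
0.59 [277.4, 72.4, 317.6, 143.4]
0 [[ 0.4787 -0.1509]
 [ 0.572  -0.117 ]
 [ 0.591  -0.1693]
 [ 0.4977 -0.2032]] [ 0.5349 -0.1601] [0.0556 0.0993 0.0556 0.0993] 19.953812
0.034 [[ 0.4828 -0.1547]
 [ 0.5682 -0.1238]
 [ 0.5855 -0.1717]
 [ 0.5001 -0.2026]] [ 0.5341 -0.1632] [0.051  0.0908 0.051  0.0908] 19.885164
```

View pics/r3.png

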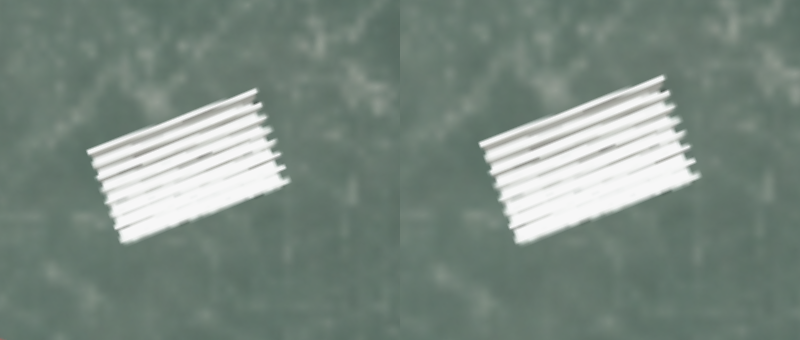

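The heat sink is fins up, and its rectified top at z=34 mm gives centre (0.534,-0.163) and angle 19.9°. The size of 90.8×51 mm matches. I'll hover over it and check the power supply for clearance.

```bash
python3 -m pendant '[0.09,-0.03,0.05,0,0,0.015,1, 0.181,-0.059,0.1,0,0,0.025,1, 0.181,-0.059,0.19,0,0,0.025,1, 0.181,-0.059,0.24,0,0,0.025,1, 0.181,-0.059,0.25,0,0,0.025,1, 0.181,-0.059,0.25,0,0,0.025,1]'
python3 - <<'E'
from h import *
np.set_printoptions(precision=4,suppress=True)
print(toolmove([.5341,-.1632,.014],np.radians(19.9)))
p=vision.camera("side"); save(p,'s3.png'); a=vision.camera("scene")
for z in(.05,.1,.15): print(z,ray(p,(300,297),z),ray(p,(390,298),z),ray(a,(432,303),z),ray(a,(508,358),z))
E
```

```text
time_s: 11.25
ee_pos: [0.534, -0.1641, 0.1116]
eef_rot: [-3.141, 0.0, 0.347]
force: [0.1, -0.3, 0.8]
grip_width: 0.094
grip_force: 0.0
(array([ 0.0008, -0.0016,  0.1953]), array([-0.0002,  0.0002, -0.0003]))
0.05 [ 0.3851 -0.2529  0.05  ] [ 0.5776 -0.3452  0.05  ] [ 0.5299 -0.3347  0.05  ] [ 0.5172 -0.5167  0.05  ]
0.1 [ 0.3658 -0.2966  0.1   ] [ 0.547  -0.3835  0.1   ] [ 0.4907 -0.3483  0.1   ] [ 0.4789 -0.5176  0.1   ]
0.15 [ 0.3464 -0.3403  0.15  ] [ 0.5165 -0.4219  0.15  ] [ 0.4516 -0.3618  0.15  ] [ 0.4407 -0.5185  0.15  ]
```

View pics/s3.png

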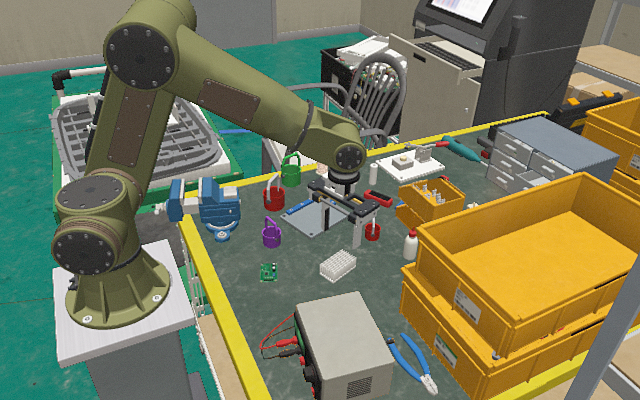

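The pot stands upright at (274,200). The fingers hover above the heat sink at (338,265), and the power supply is well clear of the gripper body. I'll descend and pinch.

```bash
python3 -m pendant '[0,-0.001,0.08,0,0,0,1, 0,-0.001,0.15,0,0,0,1, 0,-0.001,0.185,0,0,0,1, 0,-0.001,0.195,0,0,0,1, 0,-0.001,0.195,0,0,0,1, 0,-0.001,0.195,0,0,0,-1, 0,-0.001,0.195,0,0,0,-1, 0,-0.001,0.195,0,0,0,-1, 0,-0.001,0.195,0,0,0,-1, 0,-0.001,0.195,0,0,0,-1, 0,-0.001,0.195,0,0,0,-1, 0,-0.001,0.195,0,0,0,-1]' 45
python3 -m pendant '[0,0,0,0,0,0,-1, 0,0,0,0,0,0,-1, 0,0,0,0,0,0,-1]'
```

```text
time_s: 12.55
ee_pos: [0.5339, -0.1637, 0.014]
eef_rot: [-3.142, -0.0, 0.347]
force: [-0.7, 1.6, 1.9]
grip_width: 0.0484
grip_force: 45.0
time_s: 12.85
ee_pos: [0.5339, -0.1637, 0.014]
eef_rot: [-3.142, -0.0, 0.347]
force: [-1.8, 0.4, 2.8]
grip_width: 0.0487
grip_force: 45.0
```

```bash
python3 -m pendant '[0,0,-0.04,0,0,0,-1, 0,0,-0.1,0,0,0,-1, 0.03,-0.05,-0.13,0,0,0.016,-1, 0.07,-0.12,-0.13,0,0,0.016,-1, 0.12,-0.19,-0.13,0,0,0.016,-1, 0.16,-0.26,-0.13,0,0,0.016,-1, 0.2,-0.33,-0.13,0,0,0.016,-1, 0.24,-0.39,-0.13,0,0,0.016,-1, 0.26,-0.43,-0.13,0,0,0.016,-1, 0.265,-0.439,-0.13,0,0,0.016,-1, 0.265,-0.439,-0.13,0,0,0.016,-1, 0.265,-0.439,-0.13,0,0,0.016,-1]'
python3 - <<'E'
from h import *
print(toolmove([.5837,.0877,.029],np.radians(18.43)))
p=vision.camera("wrist"); save(p,'w4.png')
E
```

```text
time_s: 14.05
ee_pos: [0.5838, 0.0868, 0.0787]
eef_rot: [3.141, 0.0, 0.321]
force: [0.4, 0.1, -0.8]
grip_width: 0.0488
grip_force: 45.0
(array([ 0.0005, -0.0018,  0.0995]), array([ 0.0001,  0.0002, -0.0005]))
```

View pics/w4.png

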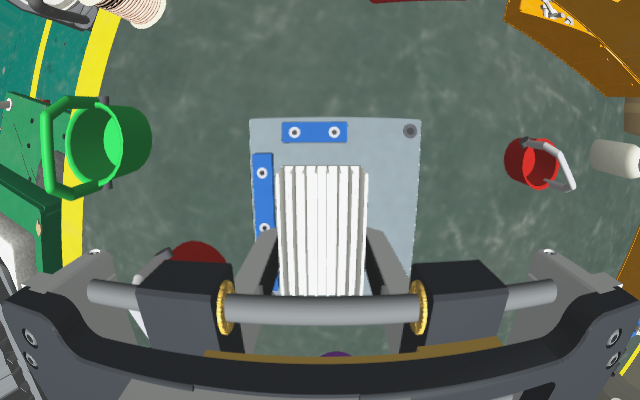

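The heat sink hangs fins up over the plate at (322,230), square to the stops, with the long stop on its left and the end stop ahead. I'll lower it onto the plate.

```bash
python3 -m pendant '[0,-0.002,0.04,0,0,0,-1, 0,-0.002,0.08,0,0,0,-1, 0,-0.002,0.096,0,0,0,-1, 0,-0.002,0.101,0,0,0,-1, 0,-0.002,0.104,0,0,0,-1, 0,-0.002,0.106,0,0,0,-1, 0,-0.002,0.106,0,0,0,-1, 0,-0.002,0.106,0,0,0,-1]'
```

```text
time_s: 14.9
ee_pos: [0.5838, 0.0887, 0.0264]
eef_rot: [3.141, -0.001, 0.322]
force: [-0.8, -0.7, -1.7]
grip_width: 0.0486
grip_force: 45.0
```

```bash
python3 -m pendant '[0,0,0.001,0,0,0,-1, 0,0,0.002,0,0,0,-1, 0,0,0.002,0,0,0,-1]'; python3 -m pendant '[0,0,0.001,0,0,0,-1, 0,0,0.001,0,0,0,-1]'
```

```text
time_s: 15.2
ee_pos: [0.5839, 0.0888, 0.026]
eef_rot: [3.141, -0.001, 0.322]
force: [-2.5, -0.6, 8.6]
grip_width: 0.0484
grip_force: 45.0
time_s: 15.4
ee_pos: [0.5841, 0.0888, 0.0259]
eef_rot: [3.141, -0.001, 0.322]
force: [-5.2, -0.8, 12.5]
grip_width: 0.0485
grip_force: 45.0
```

```bash
python3 -m pendant '[0,0,-0.001,0,0,0,-1, 0.005,-0.004,-0.001,0,0,0,-1, 0.01,-0.009,-0.001,0,0,0,-1, 0.014,-0.014,-0.001,0,0,0,-1, 0.016,-0.017,-0.001,0,0,0,-1, 0.016,-0.018,-0.001,0,0,0,-1]'; python3 -m pendant '[0,-0.002,0,0,0,0,-1, 0,-0.003,0,0,0,0,-1, 0,-0.003,0,0,0,0,-1]'
```

```text
time_s: 16.0
ee_pos: [0.5892, 0.0997, 0.026]
eef_rot: [3.141, -0.002, 0.322]
force: [1.3, -2.5, 6.9]
grip_width: 0.0485
grip_force: 45.0
time_s: 16.3
ee_pos: [0.5887, 0.1011, 0.026]
eef_rot: [3.141, -0.002, 0.322]
force: [0.1, -0.9, 5.8]
grip_width: 0.0485
grip_force: 45.0
```

```bash
python3 -m pendant '[0,-0.002,0,0,0,0,-1, 0,-0.003,0,0,0,0,-1, 0,-0.003,0,0,0,0,-1]'; python3 -m pendant '[0.003,0,0,0,0,0,-1, 0.005,0,0,0,0,0,-1, 0.005,0,0,0,0,0,-1]'
```

```text
time_s: 16.6
ee_pos: [0.5882, 0.1025, 0.026]
eef_rot: [3.141, -0.002, 0.322]
force: [0.7, -2.3, 5.7]
grip_width: 0.0488
grip_force: 45.0
time_s: 16.9
ee_pos: [0.5903, 0.1033, 0.026]
eef_rot: [3.141, -0.001, 0.322]
force: [-2.5, -2.7, 7.9]
grip_width: 0.0482
grip_force: 45.0
```

```bash
python3 -m pendant '[0,-0.002,0,0,0,0,-1, 0,-0.002,0,0,0,0,-1, 0,-0.002,0,0,0,0,-1]'; python3 -m pendant '[0.003,0,0,0,0,0,-1, 0.003,0,0,0,0,0,-1, 0.003,0,0,0,0,0,-1]'
```

```text
time_s: 17.2
ee_pos: [0.5903, 0.1034, 0.026]
eef_rot: [3.14, -0.002, 0.322]
force: [-0.6, -8.4, 7.1]
grip_width: 0.0486
grip_force: 45.0
time_s: 17.5
ee_pos: [0.5907, 0.1035, 0.026]
eef_rot: [3.14, 0.001, 0.322]
force: [-9.3, -11.7, 13.9]
grip_width: 0.0484
grip_force: 45.0
```

```bash
python3 -m pendant '[0.001,-0.002,-0.001,0,0,0,-1, 0.002,-0.003,-0.001,0,0,0,-1, 0.002,-0.003,-0.001,0,0,0,-1, 0.002,-0.003,-0.001,0,0,0,-1]' 60
python3 - <<'E'
from h import *
np.set_printoptions(precision=4,suppress=True)
o=status.get_obs(); R=Ro.from_euler('z',-18.43,degrees=True)
print(R.apply(o['force']),o['moment'],R.apply(o['ee_pos']-[.5802,.0728,0]),np.degrees(o['eef_rot'][2]))
w=vision.camera("wrist")
B=(.5,.68,.05,.18)
r=rect(w,*B,.022); s=vision.camera("side"); c=s["pixels"][175:245,255:375]
cv2.imwrite('pics/f.png',np.hstack([cv2.resize(r,(360,260)),cv2.resize(c,(440,260),interpolation=cv2.INTER_CUBIC)])[:,:,::-1])
E
```

```text
time_s: 17.9
ee_pos: [0.5907, 0.1036, 0.026]
eef_rot: [3.138, 0.004, 0.321]
force: [-11.9, -21.9, 12.4]
grip_width: 0.0481
grip_force: 60.0
[-18.1821 -16.9895  12.3676] [-4.2265  2.0687  0.1304] [0.0197 0.0259 0.026 ] 18.414610601079083
```

View pics/f.png

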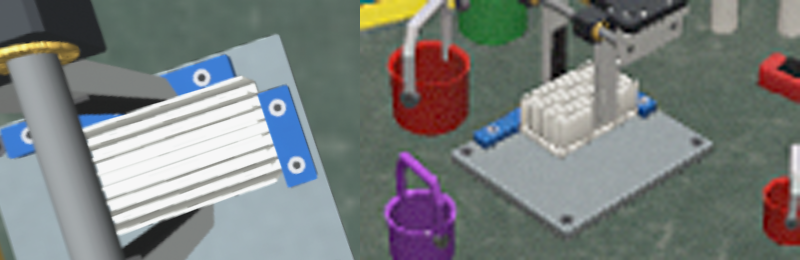

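The heat sink sits in the corner against both stops, with about 18 N on the end stop, 17 N on the side stop and 12 N down. The red pot stands upright beside the jig. I'll hold briefly, then hand in.

```bash
python3 -m pendant '[0,0,0,0,0,0,-1, 0,0,0,0,0,0,-1, 0,0,0,0,0,0,-1, 0,0,0,0,0,0,-1, 0,0,0,0,0,0,-1]' && python3 -c "
from station import order; print(order.hand_in())"
```

```text
time_s: 18.5
ee_pos: [0.5907, 0.1036, 0.0261]
eef_rot: [3.138, 0.004, 0.321]
force: [-10.6, -22.5, 12.8]
grip_width: 0.0483
grip_force: 60.0
the job is handed in; nothing more can be done
None
```

I handed the job in at 18.5 s: the red pot stands upright beside the jig, and the heat sink is home in the corner, fins up, still held pressed with about 17–18 N against each blue stop; the hand-in returned no verdict.

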